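# Clamp a texture roller in the carving cradle

### The job

Lay the blue texture roller gently into the two V-blocks of the carving cradle so that it settles in both, and let go of it. Then push the orange tail post towards it until its sprung tip has slid the roller along against the brass stop screw and is itself pressed in about half-way: snug, neither loose nor driven in solid, and never with a hard shove. Leave everything else on the bench where it is.

Things in the scene. Friction and masses are not known exactly. Their poses are not given: they have to be found in the camera images.
- cradle: carving cradle, fixed: turquoise base 104 x 290 x 12 mm with two aluminium V-blocks (45 degree flanks) at y = -40 and +40 mm, each 16 mm thick along y, 96 mm wide, tops at z = 63 mm; between them 64 mm are free down to the base. Origin on the bench midway between the V-blocks; y runs along the Vs towards the tail, z up
- seat (a point): midway between the V-blocks, 60 mm above the bench, axes as the cradle's: the axis of a seated roller passes through here along y. Laid with its centre here the roller clears the stop screw by 5 to 17 mm and the tail's tip by at least 25 mm
- stop: dark steel bracket of the cradle, 50 mm wide, top 82 mm above the bench; origin under its foot at cradle y = -107, z = 12 mm, axes as the cradle's. A brass stop screw at the roller axis' height faces +y; its end stands 15 to 27 mm from this origin along +y, as somebody left it (not measured; it does not give)
- tail: carriage with orange post, slides along cradle y, closing towards -y; origin in the post at the roller axis' height, axes as the cradle's. Starts at cradle y = 135 to 147 mm, may go to 77. Steady friction about 10 N, stays where left. Its rubber-faced tip ends 35 mm from this origin along -y and is sprung: gives 5 mm at 1.6 N per mm (half-way 4 N, full 8 N), then solid
- tail_grip (a point): where to pinch or push the orange post: on its centre line, 92 mm above the bench; the post is 22 mm wide (cradle x) and 18 mm thick (cradle y), its top is 110 mm above the bench
- blue_roller_center (a point): centre of the blue roller: solid cylinder 44 mm in diameter, 150 mm long, blue with white rings, about 0.15 kg; its own y axis is the roller's axis. It starts lying on the rack with its centre 35 mm above the bench, its middle free for fingers on both sides down to 10 mm above the bench
- blue_roller: the same roller as a body; origin at its centre, y along its axis
- red_roller_center (a point): centre of the brown-red roller of the same size, on the other place of the rack, 100 mm away; leave it alone
- rack: wooden rack 200 x 120 mm, 10 mm high, origin under its centre; the rollers lie along its y axis at x = -50 and +50 mm, on stubs up to 18 mm high near their ends
- sponge: round yellow sponge, 84 mm across, 34 mm high, origin under its centre; leave it alone
- glaze_jar: small green glass jar with black lid, 48 mm across, 60 mm high, origin under its centre; leave it alone
- brush: brush, 190 mm long, lying flat; leave it alone
- cup: white cup, 76 mm across the rim, 85 mm high, origin under its centre; leave it alone
- water_bottle: white bottle, 72 mm across, 190 mm high, origin under its centre; leave it alone
There are look-alikes about, which are no part of the job. What is meant by the blue_roller is not pink, and is the smaller of those in its own colour.

How it is judged:
By the outcome, as a careful person would: the job done as asked, in the order asked, and still so for the second after the job is handed in, with the robot touching nothing.
It also fails if it takes over 72 s, if anything falls off the work surface, if the arm or the gripper's body presses on something with over 40 N, if the wrist force passes 120 N, or if a joint passes its speed limit or range.

### The arm

A 6-joint arm with a two-finger parallel gripper is mounted at the origin on the work surface. World frame = base frame: x ahead of the robot, y to its left, z up, the work surface at z = 0. Lengths are in m, angles in rad, forces in N, time in s.
With the tool pointing down it reaches from about 0.35 to 0.975 m from the base axis. Payload 4.9 kg.
Tool frame: the origin (TCP) lies at the very end of the fingers, on their centre line; the grasp point (between the pads) lies 19 mm behind it; y points along the fingers, z is the direction in which the jaws open and shut, and the axes are right-handed (so a half turn about y gives the same grasp; the last joint's range is limited). The gripper opens to 85 mm and grips with 20 to 120 N. Pads are 22 mm wide; open, the fingers measure 114 mm over their backs; the gripper's body (76 mm by 85 mm) begins 54 mm behind the grasp point. The pads swing forward as they close: fully open they stand 13 mm farther back than shut.
Start: joints at [1.098, 0.053, 1.613, -0, 1.476, -0.119], TCP at [0.217, 0.586, 0.231] pointing down, gripper open.
Joint ranges: [-3.01, 3.01], [-1.01, 2.22], [0.06, 2.58], [-1.02, 4.17], [0.09, 2.62], [-3.14, 3.14]. Speed limits (rad/s): [2.57, 2.57, 3.14, 3.14, 3.14, 3.14].

### API

Orientations are given as a rotation vector (axis times angle).
In Python, from station import ctrl gives the robot as it stands.
- The arm moves only by the tool arm_command, never from a script. Its argument "steps" is a list of rows, each a list of 3 entries, a list of its own where there are three numbers: the shift along the tool's x, y, z in m, then the turn, a rotation vector about the tool's x, y, z in degrees, then the opening, from 0 (shut) to 1 (fully open). In form: [[[dx, dy, dz], [ax, ay, az], gripper], ...]. A call has 1 to 5 rows; each row is the pose to reach, as a shift and turn from the pose measured when the call began, along the tool's axes at that moment; what a row does not reach only later rows make up. A row lasts 1/10 s, in which the tool goes at most 50 mm and 8.59 degrees, less where a joint would pass 70% of its speed; a pose out of reach is approached as far as the arm can. A call with a gripper value outside its range is refused whole. The fingers move at their own pace and stop on an object; "force" is the grip in N (left out, the last holds). Time passes only in rows, so rows that repeat a pose let the fingers close. It gives the time, the measured TCP pose, the force and the opening at its end, in the units of the state.
- ctrl.get_obs(): the state, without advancing time (a new reading comes with each control period).
- ctrl.get_image(name): name is "scene" or "top" or "wrist"; returns a dict with "img" (384x512x3 uint8, red, green, blue), "camera_matrix" (3x3 intrinsics, pixels), "world_from_camera" (4x4, takes a point from camera to world coordinates). Camera axes: x right, y up, looking along -z (the intrinsics and any distortion apply to the point x, -y, -z); pixel columns grow to the right and rows downward; lengths in m; the calibration is good to about 2 mm. A picture is of the moment at which its call begins. There is no depth.
- ctrl.finish_job(): hands the job in, once; it reports no verdict.
Trained networks look in a picture, given as the dict that the camera call returned (one of the last four; its "shot" number tells which), for a name from the list of things; names that differ only in an ending like _2 or _b are one class to them, and where a whole thing is asked for, a point or a joint stands for the part that bears it (a point fixed in the world has none). Each returns a list of dicts, best first, with "confidence" (0 to 1); they miss things now and then, are a little off and sometimes report something else, mostly with a low value. They report only what shows in the picture. A call takes as long as a camera call. They do not tell look-alikes from the thing itself.
- ctrl.boxes_of(picture, name): "position" ([row, column] in pixels, amid what is visible of it).
The state is a dict: "t": time; "q": joint angles; "dq": joint speeds; "effort": joint torques, N m; "tool_pos": TCP position; "tool_rot": TCP orientation; "contact_force": force on the tool from outside, world axes, zero at the start; "wrist_torque": the same for the moment, N m; "opening": finger opening in m.
Only numpy, scipy, OpenCV 4.12 (cv2) and the standard library are available. Lean on these libraries where they do the work, as an engineer would, in place of code of your own. Each camera call takes 0.05 s, during which the arm holds its last target.

## Working session

There is one attempt and no reset: what is moved stays moved. The work goes in short steps, Python scripts to look and compute and a tool call to move; the robot and the scene stay as the last step left them, time stands still between calls to the robot, and variables do not carry over. Pictures are saved under pics/ and viewed, and the job is handed in when it is done.

Besides the shell and the picture viewer there is one more tool, called as name([rows], argument=value, ...), one row to a line, values as JSON. arm_command: Moves the arm, as the interface text tells. Its arguments: {"type":"object","properties":{"steps":{"type":"array"},"force":{"type":"number"}},"required":["steps"]}

```bash
ls; mkdir -p pics
python3 - <<'E'
from station import ctrl
import cv2, numpy as np, pickle
o=ctrl.get_obs(); print({k:np.round(v,3).tolist() for k,v in o.items()})
for n in ["scene","top","wrist"]:
    p=ctrl.get_image(n); cv2.imwrite(f"pics/{n}0.png",p["img"][:,:,::-1]); pickle.dump(p,open(f"pics/{n}0.pkl","wb"))
    print(n,np.round(p["camera_matrix"],1).tolist(),np.round(p["world_from_camera"],3).tolist(),[k for k in p])
    for q in ["blue_roller","tail","stop","cradle","rack","tail_grip","blue_roller_center","seat"]:
        try: print(q,[(np.round(d["position"],1).tolist(),round(d["confidence"],2)) for d in ctrl.boxes_of(p,q)])
        except Exception as e: print(q,e)
E
```

```text
pics
{'t': 0.0, 'q': [1.098, 0.053, 1.614, -0.0, 1.476, -0.119], 'dq': [0.0, -0.0, -0.0, -0.0, -0.002, 0.001], 'effort': [-0.002, -39.368, -37.017, -0.0, 0.007, 0.0], 'tool_pos': [0.216, 0.586, 0.23], 'tool_rot': [-1.555, 0.278, -0.277], 'contact_force': [-0.197, 0.472, -0.37], 'wrist_torque': [0.042, -0.019, -0.06], 'opening': 0.085}
scene [[366.8, 0.0, 254.8], [0.0, 366.8, 182.5], [0.0, 0.0, 1.0]] [[-0.067, -0.857, 0.511, 1.1], [0.998, -0.065, 0.022, 0.022], [0.015, 0.512, 0.859, 1.012], [0.0, 0.0, 0.0, 1.0]] ['img', 'camera_matrix', 'world_from_camera', 'shot']
blue_roller [([206.4, 317.3], 0.73), ([132.5, 210.4], 0.72), ([130.8, 344.8], 0.58), ([234.7, 407.1], 0.33)]
tail [([198.2, 237.9], 0.71)]
stop [([188.2, 153.5], 0.53), ([260.6, 244.7], 0.44)]
cradle [([199.3, 236.3], 0.61), ([197.8, 198.6], 0.58)]
rack [([192.8, 319.1], 0.88)]
tail_grip [([198.7, 235.6], 0.77)]
blue_roller_center [([131.2, 204.1], 0.87), ([131.7, 347.6], 0.68), ([205.5, 321.7], 0.55)]
seat [([199.1, 197.3], 0.84)]
top [[485.7, 0.0, 254.5], [0.0, 485.7, 198.0], [0.0, 0.0, 1.0]] [[-0.014, 0.982, -0.187, 0.27
[... 263 characters left out ...]
4.8, 358.9], 0.79)]
cradle [([116.9, 308.7], 0.62), ([181.3, 317.4], 0.57)]
rack [([196.4, 183.1], 0.85), ([174.8, 273.6], 0.65)]
tail_grip [([174.8, 272.8], 0.6), ([179.8, 314.2], 0.55)]
blue_roller_center [([181.1, 186.7], 0.96), ([273.2, 317.1], 0.87), ([286.2, 148.2], 0.76), ([196.8, 181.2], 0.3)]
seat [([181.5, 312.7], 0.81)]
wrist [[327.4, 0.0, 255.1], [0.0, 327.4, 196.9], [0.0, 0.0, 1.0]] [[0.346, -0.895, -0.282, 0.144], [0.938, 0.33, 0.104, 0.613], [-0.0, -0.301, 0.954, 0.376], [0.0, 0.0, 0.0, 1.0]] ['img', 'camera_matrix', 'world_from_camera', 'shot']
blue_roller [([296.4, 42.8], 0.94)]
tail []
stop []
cradle []
rack []
tail_grip []
blue_roller_center [([291.8, 37.9], 0.87)]
seat []
```

View pics/scene0.png

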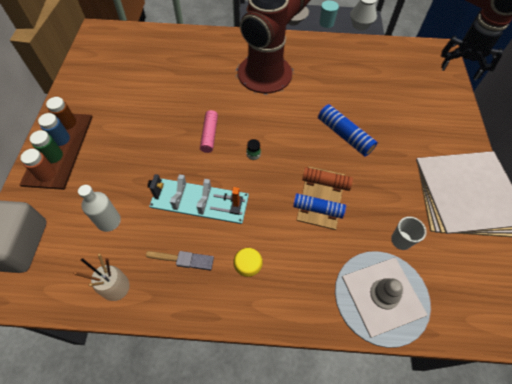

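View pics/top0.png

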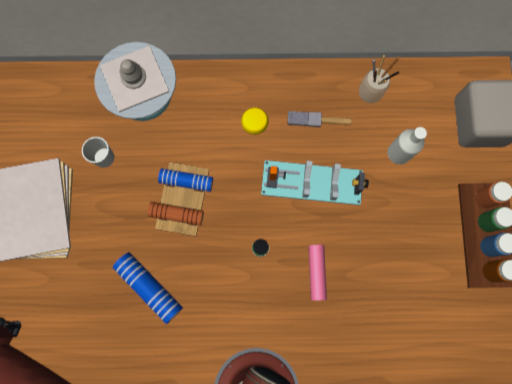

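View pics/wrist0.png

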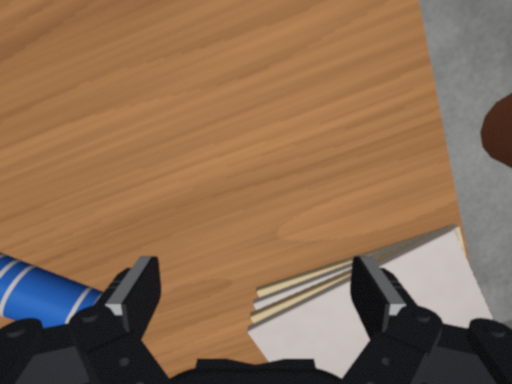

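```bash
cat > h.py <<'E'
import numpy as np, cv2, pickle
def ray(p,r,c):
    K=p["camera_matrix"];T=np.array(p["world_from_camera"])
    v=np.linalg.inv(K)@[c,r,1]; d=T[:3,:3]@[v[0],-v[1],-v[2]]
    return T[:3,3],d
def topl(p,r,c,z):
    o,d=ray(p,r,c); return o+d*(z-o[2])/d[2]
def proj(p,X):
    K=p["camera_matrix"];T=np.array(p["world_from_camera"])
    q=T[:3,:3].T@(np.array(X)-T[:3,3]); v=K@[q[0],-q[1],-q[2]]; return v[1]/v[2],v[0]/v[2]
def load(n): return pickle.load(open(f"pics/{n}.pkl","rb"))
def crop(p,r0,c0,h,w,s,fn):
    im=p["img"][r0:r0+h,c0:c0+w,::-1]
    cv2.imwrite(fn,cv2.resize(im,None,fx=s,fy=s,interpolation=cv2.INTER_CUBIC))
E
python3 - <<'E'
from h import *
t=load("top0"); s=load("scene0")
crop(t,155,140,85,80,7,"pics/tr.png"); crop(t,150,255,60,120,6,"pics/tc.png")
crop(s,165,140,65,115,6,"pics/sc.png"); crop(s,160,285,70,75,7,"pics/sr.png")
E
```

```text
(no output)
```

View pics/tr.png

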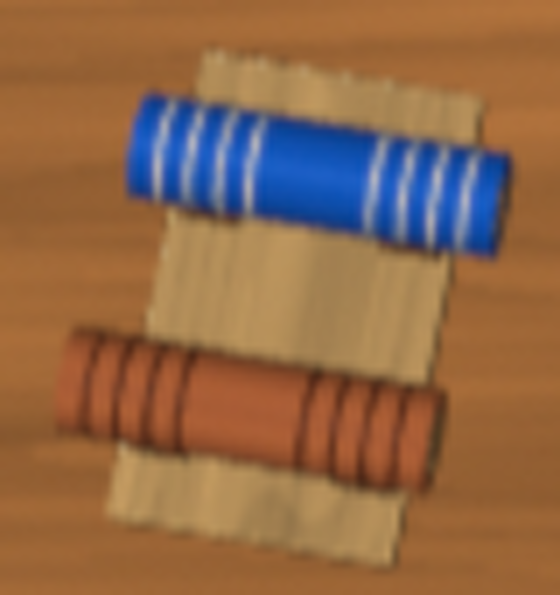

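View pics/tc.png

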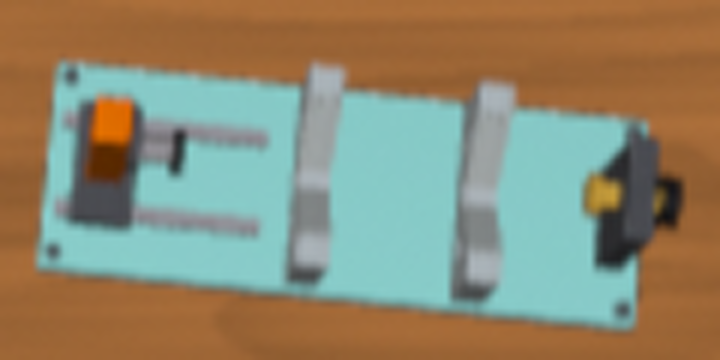

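View pics/sc.png

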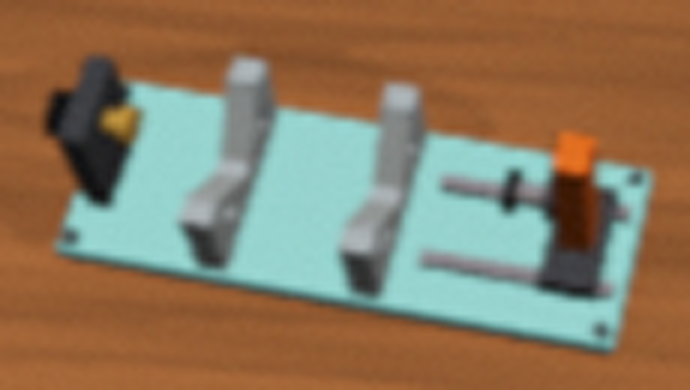

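View pics/sr.png

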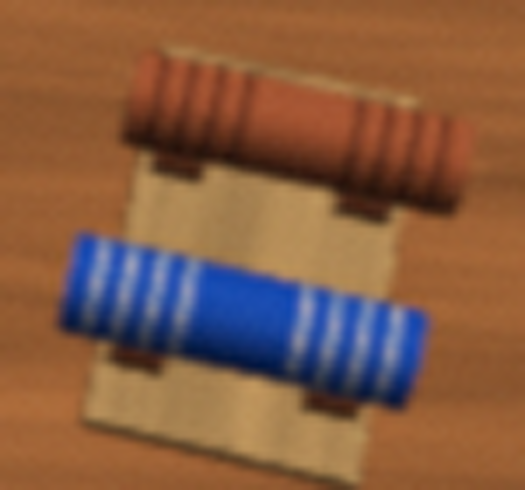

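```bash
cat > fit.py <<'E'
from h import *
from scipy.optimize import least_squares
t=load("top0"); s=load("scene0")
def px(x,y,c0,r0,k): return (r0+(y+.5)/k-.5, c0+(x+.5)/k-.5)
T=[(58,62),(38,270),(633,328),(648,118)]; TL=[(.052,.145),(-.052,.145),(-.052,-.145),(.052,-.145)]
S=[(130,82),(652,172),(615,348),(57,247)]; SL=[(-.052,-.145),(-.052,.145),(.052,.145),(.052,-.145)]
obs=[(t,px(x,y,255,150,6),l) for (x,y),l in zip(T,TL)]+[(s,px(x,y,140,165,6),l) for (x,y),l in zip(S,SL)]
def W(v,l,z): 
    c,s_=np.cos(v[2]),np.sin(v[2]); return [v[0]+c*l[0]-s_*l[1],v[1]+s_*l[0]+c*l[1],z]
for sel in (obs[:4],obs[4:],obs):
    f=lambda v:np.concatenate([np.subtract(proj(p,W(v,l,.012)),q) for p,q,l in sel])
    r=least_squares(f,[.5,-.1,0]); print("cradle",np.round(r.x,4),np.round(r.fun,1))
v=r.x
# tail: orange top (z .11) in both
for p,q in((t,px(110,117,255,150,6)),(s,px(575,153,140,165,6))):
    X=topl(p,*q,.11); d=X[:2]-v[:2]; c,sn=np.cos(v[2]),np.sin(v[2]); print("tailtop local",c*d[0]+sn*d[1],-sn*d[0]+c*d[1])
# brass end z~.06
for p,q in((t,px(588,193,255,150,6)),(s,px(138,124,140,165,6))):
    X=topl(p,*q,.06); d=X[:2]-v[:2]; print("brass local",c*d[0]+sn*d[1],-sn*d[0]+c*d[1])
# roller: mid-silhouette end points
for n,p,a,b in (("top",t,px(140,145,140,155,7),px(503,204,140,155,7)),("sc",s,px(73,283,285,160,7),px(416,358,285,160,7))):
    A=topl(p,*a,.035);B=topl(p,*b,.035); print(n,A,B,(A+B)/2,"len",np.linalg.norm(A-B),"yaw",np.degrees(np.arctan2(*( (B-A)[[0,1]]*[-1,1]))))
E
python3 fit.py
```

```text
cradle [ 0.5787 -0.169  -0.1119] [-0.  -0.3 -0.1 -0.4 -0.   0.6  0.1  0.1]
cradle [ 0.5782 -0.1689 -0.1238] [-0.8 -1.2 -0.1  1.   0.5  0.2  0.2 -0. ]
cradle [ 0.5785 -0.1689 -0.1171] [-0.2 -0.2 -0.3 -0.5  0.3  0.4  0.4  0.2 -0.5 -1.5 -0.3  0.9  0.3  0.4
  0.6 -0. ]
tailtop local 0.0014384126952509107 0.11792743002759354
tailtop local 3.2794895323319875e-05 0.11538011759071368
brass local 0.0010630439963613767 -0.10886844847223648
brass local -0.0019563604329620333 -0.10959679678266877
top [0.59850195 0.26954048 0.035     ] [0.57187024 0.12103065 0.035     ] [0.5851861  0.19528556 0.035     ] len 0.15087882603523708 yaw 169.83342260068508
sc [0.57048796 0.12197453 0.035     ] [0.59569687 0.26816704 0.035     ] [0.58309241 0.19507079 0.035     ] len 0.14835005233733467 yaw -9.783665639687596
```

```bash
cat >> fit.py <<'E'
print("---")
def loc(p,q,z):
    X=topl(p,*q,z); d=X[:2]-v[:2]; return np.round([c*d[0]+sn*d[1],-sn*d[0]+c*d[1]],4)
for n,x,y in(("b1",328,71),("b1",311,264),("b2",498,88),("b2",481,274)): print(n,loc(t,px(x,y,255,150,6),.063))
for n,x,y in(("b2",251,66),("b2",201,214),("b1",403,95),("b1",362,242)): print(n,loc(s,px(x,y,140,165,6),.063))
E
python3 fit.py | sed '1,/---/d'
```

```text
b1 [0.0463 0.0173]
b1 [-0.0468  0.0175]
b2 [ 0.0464 -0.0629]
b2 [-0.0433 -0.0614]
b2 [-0.0439 -0.0631]
b2 [ 0.0424 -0.0628]
b1 [-0.042   0.0165]
b1 [0.0423 0.0178]
```

```bash
cat > plan.py <<'E'
import sys
from h import *
from station import ctrl
from scipy.spatial.transform import Rotation as R
def plan(x,y,z,yawdeg):
    """tool y down; tool z along horizontal dir at yawdeg (or opposite)"""
    o=ctrl.get_obs(); Rc=R.from_rotvec(o["tool_rot"]); P=np.array(o["tool_pos"])
    best=None
    for a in (yawdeg,yawdeg+180):
        zz=np.array([np.cos(np.radians(a)),np.sin(np.radians(a)),0]); yy=np.array([0,0,-1.]); xx=np.cross(yy,zz)
        Rt=R.from_matrix(np.c_[xx,yy,zz]); w=(Rc.inv()*Rt).as_rotvec(degrees=True)
        if best is None or np.linalg.norm(w)<np.linalg.norm(best): best=w
    d=Rc.inv().apply(np.array([x,y,z])-P)
    print("t",round(o["t"],2),"pos",np.round(P,4),"toolz",np.round(Rc.apply([0,0,1]),3),"tooly",np.round(Rc.apply([0,1,0]),3),"open",round(o["opening"],4),"F",np.round(o["contact_force"],2),"tau",np.round(o["wrist_torque"],2))
    print("shift",np.round(d,4),"turn",np.round(best,2), "q5",round(o["q"][5],2))
if __name__=="__main__": plan(*map(float,sys.argv[1:]))
E
python3 plan.py .584 .195 .2 -9.9
```

```text
t 1.35 pos [0.2165 0.5863 0.2313] toolz [ 0.346  0.938 -0.   ] tooly [-0. -0. -1.] open 0.085 F [-0.63  0.55  0.32] tau [ 0.02 -0.03  0.02]
shift [ 0.4803  0.0313 -0.2397] turn [ 0.   79.63  0.  ] q5 -0.12
```

arm_command([
  [[0.045, 0, -0.022], [0, 8, 0], 1],
  [[0.09, 0, -0.044], [0, 16, 0], 1],
  [[0.135, 0, -0.066], [0, 24, 0], 1],
  [[0.18, 0, -0.088], [0, 32, 0], 1],
  [[0.225, 0, -0.11], [0, 40, 0], 1],
])

```text
t: 1.85
tool_pos: [0.3902, 0.4039, 0.2315]
tool_rot: [-1.409, 0.823, -0.823]
contact_force: [-0.2, 1.0, 0.6]
opening: 0.0854
```

```bash
python3 plan.py .584 .195 .2 -9.9
```

```text
t 1.85 pos [0.3902 0.4039 0.2315] toolz [0.871 0.491 0.001] tooly [ 0.001  0.    -1.   ] open 0.0854 F [-0.19  0.97  0.58] tau [ 0.05 -0.04  0.04]
shift [0.2772 0.0316 0.0662] turn [-4.000e-02  3.932e+01 -2.000e-02] q5 0.16
```

arm_command([
  [[0.045, 0, 0.013], [0, 8, 0], 1],
  [[0.09, 0.0, 0.026], [0, 16, 0], 1],
  [[0.135, 0, 0.039], [0, 24, 0], 1],
  [[0.18, 0, 0.05], [0, 32, 0], 1],
  [[0.225, 0, 0.06], [0, 39, 0], 1],
])

```text
t: 2.35
tool_pos: [0.5542, 0.2359, 0.2318]
tool_rot: [-1.121, 1.335, -1.335]
contact_force: [0.0, 1.0, -0.5]
opening: 0.0857
```

```bash
python3 plan.py .584 .195 .2 -9.9
```

```text
t 2.35 pos [0.5542 0.2359 0.2318] toolz [ 0.985 -0.172  0.001] tooly [ 0.001  0.001 -1.   ] open 0.0857 F [ 0.01  1.03 -0.54] tau [ 0.03  0.01 -0.04]
shift [0.0352 0.0318 0.0363] turn [-0.05  0.   -0.05] q5 0.45
```

arm_command([
  [[0.018, 0.008, 0.018], [0, 0, 0], 1],
  [[0.035, 0.016, 0.036], [0, 0, 0], 1],
  [[0.035, 0.016, 0.036], [0, 0, 0], 1],
])

```text
t: 2.65
tool_pos: [0.5844, 0.1926, 0.2142]
tool_rot: [-1.122, 1.339, -1.338]
contact_force: [-0.9, -0.7, -0.1]
opening: 0.0856
```

```bash
cat > snap.py <<'E'
import sys,pickle
from h import *
from station import ctrl
for a in sys.argv[2:]:
    p=ctrl.get_image(a); n=f"{a}{sys.argv[1]}"; pickle.dump(p,open(f"pics/{n}.pkl","wb")); cv2.imwrite(f"pics/{n}.png",p["img"][:,:,::-1])
E
python3 snap.py 1 wrist; python3 plan.py .584 .195 .2 -9.9; python3 -c "
from h import *
p=load('wrist1'); c=np.array([.584,.195,.035]); y=np.array([.172,.985,0])
print(proj(p,c),proj(p,c+.075*y),proj(p,c-.075*y))"
```

```text
t 2.7 pos [0.5838 0.1941 0.2149] toolz [ 0.985 -0.174 -0.001] tooly [-0.001  0.001 -1.   ] open 0.0857 F [-0.87 -0.08  0.69] tau [0.01 0.   0.04]
shift [-0.0009  0.0149  0.    ] turn [ 0.05 -0.13 -0.03] q5 0.37
(np.float64(170.79238448912574), np.float64(254.51327168350085)) (np.float64(92.89083487817223), np.float64(254.22064487740084)) (np.float64(238.73301821174857), np.float64(254.76848163439334))
```

View pics/wrist1.png

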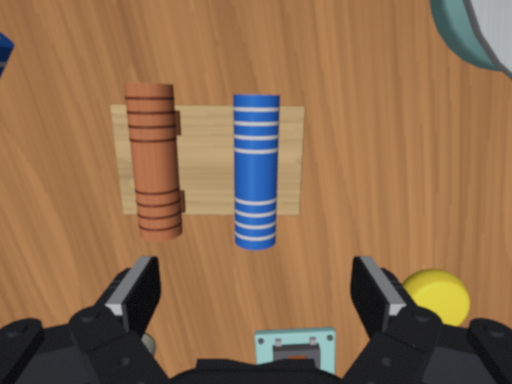

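```bash
python3 -c "
from h import *
p=load('wrist1'); 
print(p['world_from_camera'][:3,3])
for r in (108.5,123,137.5,151.5,200.5,213,226.5,239): print(r,topl(p,r,256,.057)[:2])
for r,a,b in ((105,234,280),(230,235.5,276),(170,235.5,278)): print(topl(p,r,(a+b)/2,.04))
"; python3 -c "
from h import *
crop(load('wrist1'),85,215,170,90,4,'pics/w1c.png')"
```

```text
[0.59776516 0.26818507 0.35831738]
108.5 [0.59618982 0.25552893]
123 [0.59399005 0.24310053]
137.5 [0.59173208 0.23034327]
151.5 [0.58949454 0.21770147]
200.5 [0.58118554 0.17075663]
213 [0.57893816 0.15805919]
226.5 [0.57644831 0.14399187]
239 [0.57408263 0.13062603]
[0.59757493 0.25776962 0.04      ]
[0.57429293 0.13311296 0.04      ]
[0.58654268 0.19653577 0.04      ]
```

View pics/w1c.png

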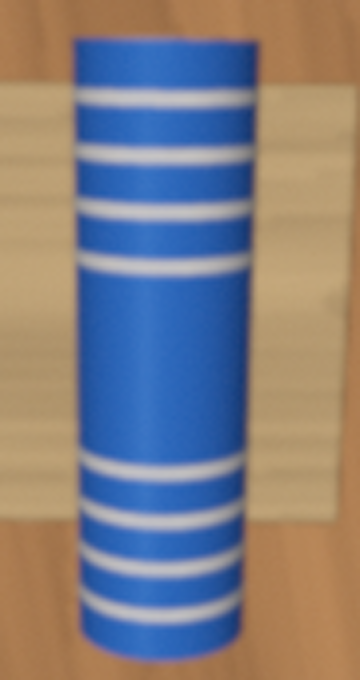

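```bash
python3 plan.py .5852 .1935 .017 -10.2
```

```text
t 2.7 pos [0.5838 0.1941 0.2149] toolz [ 0.985 -0.174 -0.001] tooly [-0.001  0.001 -1.   ] open 0.0857 F [-0.87 -0.08  0.69] tau [0.01 0.   0.04]
shift [0.0005 0.1979 0.0016] turn [ 0.05  0.17 -0.03] q5 0.37
```

arm_command([
  [[0.0005, 0.045, 0.0015], [0, 0.2, 0], 1],
  [[0.0005, 0.09, 0.0015], [0, 0.2, 0], 1],
  [[0.0005, 0.13, 0.0015], [0, 0.2, 0], 1],
  [[0.0005, 0.155, 0.0015], [0, 0.2, 0], 1],
  [[0.0005, 0.17, 0.0015], [0, 0.2, 0], 1],
])

```text
t: 3.2
tool_pos: [0.5829, 0.1944, 0.0423]
tool_rot: [-1.124, 1.342, -1.336]
contact_force: [0.2, -0.6, 1.0]
opening: 0.0854
```

```bash
python3 plan.py .5852 .1935 .017 -10.2
```

```text
t 3.2 pos [0.5829 0.1944 0.0423] toolz [ 0.984 -0.176 -0.004] tooly [-0.004  0.    -1.   ] open 0.0854 F [ 0.15 -0.6   1.01] tau [-0.03  0.04  0.  ]
shift [0.0004 0.0253 0.0025] turn [0.26 0.05 0.03] q5 0.38
```

arm_command([
  [[0.0005, 0.013, 0.002], [0.2, 0, 0], 1],
  [[0.0005, 0.025, 0.0025], [0.2, 0, 0], 1],
  [[0.0005, 0.025, 0.0025], [0.2, 0, 0], 1],
])

```text
t: 3.5
tool_pos: [0.5845, 0.1936, 0.0163]
tool_rot: [-1.123, 1.34, -1.338]
contact_force: [-0.3, -0.4, 0.1]
opening: 0.0852
```

arm_command([
  [[0, 0, 0], [0, 0, 0], 0.5],
  [[0, 0, 0], [0, 0, 0], 0.45],
  [[0, 0, 0], [0, 0, 0], 0.4],
  [[0, 0, 0], [0, 0, 0], 0.3],
  [[0, 0, 0], [0, 0, 0], 0.3],
], force=25)

```text
t: 4.0
tool_pos: [0.585, 0.1938, 0.0176]
tool_rot: [-1.122, 1.34, -1.338]
contact_force: [-3.0, 0.2, 4.7]
opening: 0.043
```

```bash
python3 plan.py .5852 .1935 .2 -10.2; python3 snap.py 2 wrist scene
```

```text
t 4.0 pos [0.585  0.1938 0.0176] toolz [ 0.984 -0.176 -0.002] tooly [-0.002 -0.    -1.   ] open 0.043 F [-2.99  0.18  4.74] tau [-0.    0.41 -0.07]
shift [ 3.000e-04 -1.824e-01 -1.000e-04] turn [0.1  0.06 0.03] q5 0.38
```

View pics/wrist2.png

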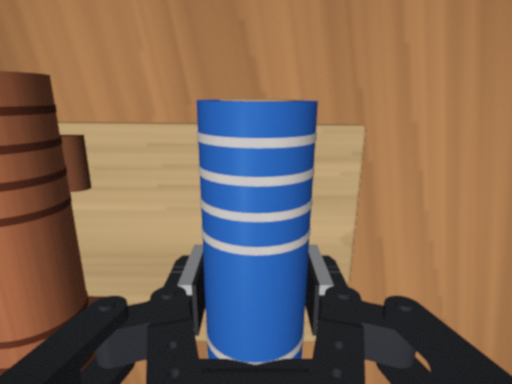

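arm_command([
  [[0, -0.015, 0], [0, 0, 0], 0.3],
  [[0, -0.045, 0], [0, 0, 0], 0.3],
  [[0, -0.085, 0], [0, 0, 0], 0.3],
  [[0, -0.125, 0], [0, 0, 0], 0.3],
  [[0, -0.16, 0], [0, 0, 0], 0.3],
], force=30)

```text
t: 4.6
tool_pos: [0.5857, 0.1938, 0.1807]
tool_rot: [-1.12, 1.338, -1.339]
contact_force: [0.5, 0.4, -1.1]
opening: 0.0429
```

```bash
python3 snap.py 3 wrist;  python3 plan.py .5759 -.1912 .2 -6.6
```

```text
t 4.65 pos [0.5891 0.1946 0.1882] toolz [ 0.984 -0.176  0.011] tooly [ 0.011  0.002 -1.   ] open 0.0431 F [3.42 1.87 3.52] tau [ 0.06 -0.1   0.04]
shift [ 0.382  -0.0128  0.055 ] turn [-0.62 -3.54 -0.22] q5 0.38
```

View pics/wrist3.png

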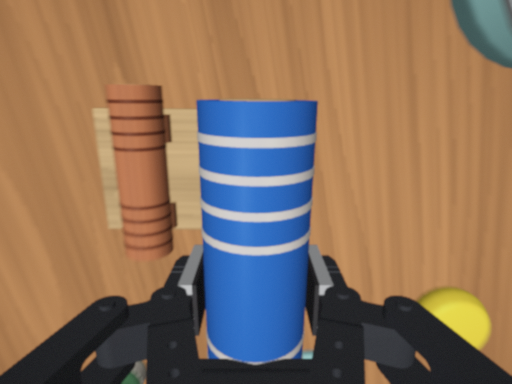

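arm_command([
  [[0.04, 0, 0.006], [0, -0.5, 0], 0.3],
  [[0.085, 0, 0.012], [0, -1, 0], 0.3],
  [[0.13, 0, 0.018], [0, -1.5, 0], 0.3],
  [[0.175, 0, 0.024], [0, -2.0, 0], 0.3],
  [[0.215, 0, 0.031], [0, -2.5, 0], 0.3],
])

```text
t: 5.15
tool_pos: [0.5813, -0.0245, 0.1879]
tool_rot: [-1.132, 1.299, -1.31]
contact_force: [0.6, 0.5, -1.0]
opening: 0.0431
```

```bash
python3 plan.py .5759 -.1912 .19 -6.6
```

```text
t 5.15 pos [ 0.5813 -0.0245  0.1879] toolz [ 0.991 -0.133  0.012] tooly [ 0.012  0.002 -1.   ] open 0.0431 F [ 0.61  0.49 -0.97] tau [ 0.06 -0.02 -0.04]
shift [ 0.1659 -0.0025  0.0168] turn [-0.67 -1.03 -0.19] q5 -0.04
```

arm_command([
  [[0.045, 0, 0.004], [-0.6, -0.3, -0.2], 0.3],
  [[0.09, 0, 0.009], [-0.6, -0.6, -0.2], 0.3],
  [[0.13, 0, 0.013], [-0.6, -0.9, -0.2], 0.3],
  [[0.166, 0, 0.017], [-0.6, -1.0, -0.2], 0.3],
  [[0.166, 0, 0.017], [-0.6, -1.0, -0.2], 0.3],
])

```text
t: 5.65
tool_pos: [0.5755, -0.1955, 0.1877]
tool_rot: [-1.15, 1.295, -1.3]
contact_force: [-0.2, 0.1, -1.7]
opening: 0.0429
```

```bash
python3 snap.py 4 wrist top scene;  python3 plan.py .5759 -.1912 .1 -6.6; python3 -c "
from h import *
crop(load('top4'),140,240,90,140,5,'pics/t4c.png')
crop(load('scene4'),130,120,100,150,5,'pics/s4c.png')"
```

```text
t 5.8 pos [ 0.5759 -0.1909  0.1874] toolz [ 0.993 -0.116  0.001] tooly [ 0.001  0.    -1.   ] open 0.0433 F [-0.6   0.95 -0.72] tau [0.06 0.02 0.04]
shift [ 0.0003  0.0874 -0.0001] turn [-0.06 -0.05 -0.02] q5 -0.33
```

View pics/wrist4.png

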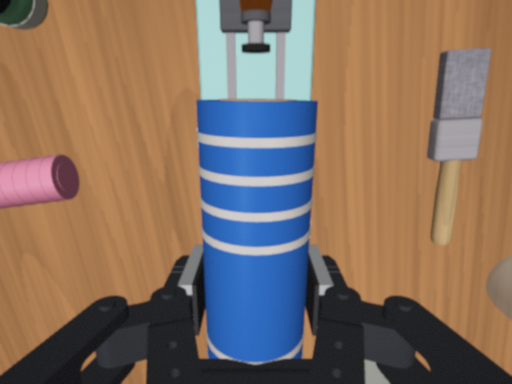

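View pics/s4c.png

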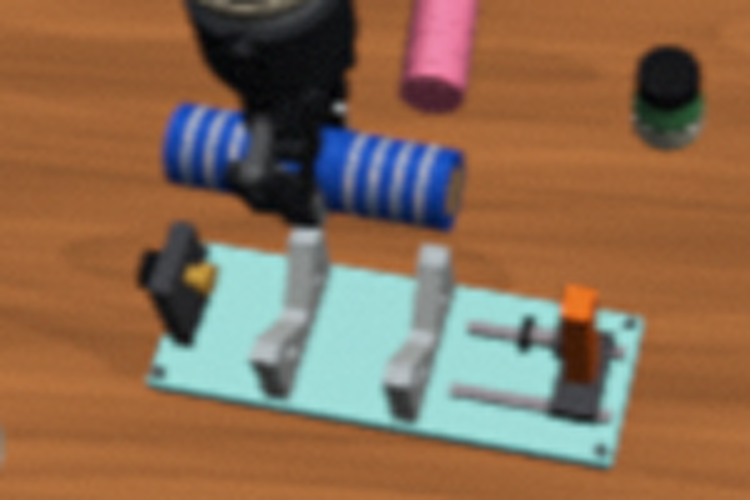

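arm_command([
  [[0, 0.03, 0], [0, 0, 0], 0.3],
  [[0, 0.06, 0], [0, 0, 0], 0.3],
  [[0, 0.085, 0], [0, 0, 0], 0.3],
  [[0, 0.1, 0], [0, 0, 0], 0.3],
  [[0, 0.108, 0], [0, 0, 0], 0.3],
])

```text
t: 6.3
tool_pos: [0.5754, -0.1894, 0.0778]
tool_rot: [-1.153, 1.294, -1.291]
contact_force: [-1.0, 0.0, -1.0]
opening: 0.0431
```

arm_command([
  [[0, 0, 0], [0, 0, 0], 0.3],
  [[0, 0, 0], [0, 0, 0], 0.3],
])

```text
t: 6.5
tool_pos: [0.576, -0.1892, 0.0787]
tool_rot: [-1.152, 1.293, -1.292]
contact_force: [-0.0, -0.4, -1.9]
opening: 0.0431
```

```bash
python3 snap.py 5 wrist top scene;  python3 plan.py .5759 -.1912 .0426 -6.6; python3 -c "
from h import *
crop(load('top5'),140,240,90,140,5,'pics/t5c.png')
crop(load('scene5'),130,120,100,150,5,'pics/s5c.png')"
```

```text
t 6.65 pos [ 0.5764 -0.1898  0.0794] toolz [ 0.993 -0.114  0.001] tooly [ 0.001  0.    -1.   ] open 0.0431 F [-0.23  0.1  -2.04] tau [ 0.04 -0.01 -0.07]
shift [ 0.0015  0.0368 -0.0004] turn [-0.08  0.05 -0.02] q5 -0.33
```

View pics/wrist5.png

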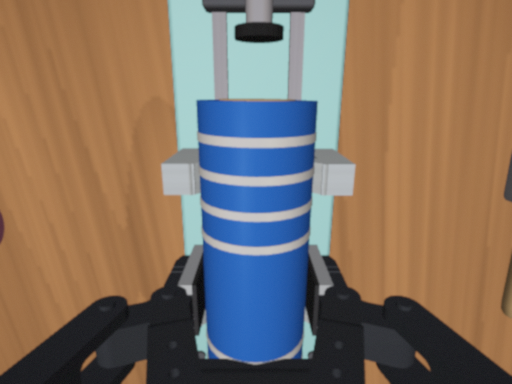

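View pics/s5c.png

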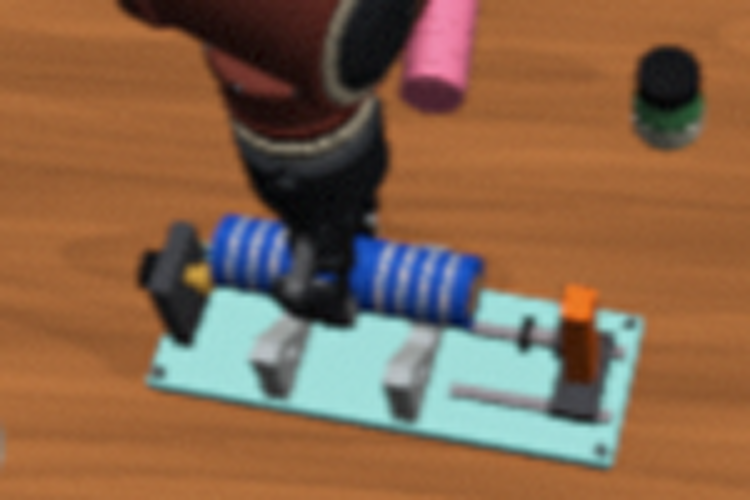

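View pics/t5c.png

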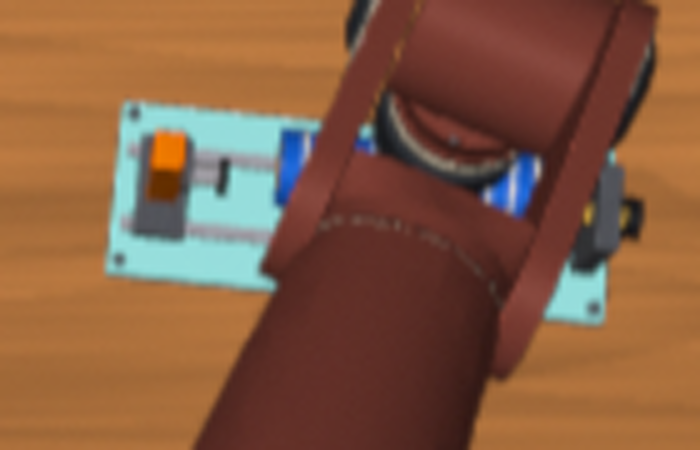

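arm_command([
  [[0.001, 0.009, 0.0005], [0, 0, 0], 0.3],
  [[0.001, 0.018, 0.0005], [0, 0, 0], 0.3],
  [[0.001, 0.026, 0.0005], [0, 0, 0], 0.3],
  [[0.001, 0.031, 0.0005], [0, 0, 0], 0.3],
  [[0.001, 0.033, 0.0005], [0, 0, 0], 0.3],
])

```text
t: 7.15
tool_pos: [0.576, -0.1905, 0.0449]
tool_rot: [-1.153, 1.294, -1.292]
contact_force: [0.2, -0.2, -1.7]
opening: 0.043
```

arm_command([
  [[0, 0, 0], [0, 0, 0], 0.3],
  [[0, 0, 0], [0, 0, 0], 0.3],
])

```text
t: 7.35
tool_pos: [0.576, -0.1905, 0.0448]
tool_rot: [-1.153, 1.294, -1.292]
contact_force: [0.5, 0.4, -1.2]
opening: 0.0431
```

arm_command([
  [[0, 0.0006, 0], [0, 0, 0], 0.3],
  [[0, 0.0012, 0], [0, 0, 0], 0.3],
  [[0, 0.0012, 0], [0, 0, 0], 0.3],
])

```text
t: 7.65
tool_pos: [0.5762, -0.1905, 0.0439]
tool_rot: [-1.152, 1.294, -1.292]
contact_force: [0.9, 0.1, -1.9]
opening: 0.0432
```

arm_command([
  [[0, 0.0005, 0], [0, 0, 0], 0.3],
  [[0, 0.001, 0], [0, 0, 0], 0.3],
  [[0, 0.001, 0], [0, 0, 0], 0.3],
])

```text
t: 7.95
tool_pos: [0.5766, -0.1907, 0.0433]
tool_rot: [-1.152, 1.293, -1.293]
contact_force: [0.6, 0.4, 0.5]
opening: 0.0426
```

arm_command([
  [[0, 0.0005, 0], [0, 0, 0], 0.3],
  [[0, 0.0009, 0], [0, 0, 0], 0.3],
  [[0, 0.0009, 0], [0, 0, 0], 0.3],
])

```text
t: 8.25
tool_pos: [0.577, -0.1909, 0.0429]
tool_rot: [-1.152, 1.292, -1.293]
contact_force: [1.1, -0.5, 2.9]
opening: 0.0431
```

```bash
python3 plan.py .5759 -.1912 .0426 -6.6
```

```text
t 8.25 pos [ 0.577  -0.1909  0.0429] toolz [ 0.993 -0.114  0.001] tooly [ 0.002  0.    -1.   ] open 0.0431 F [ 1.1  -0.52  2.93] tau [0.   0.   0.05]
shift [ 0.0005  0.0003 -0.001 ] turn [-0.08  0.06 -0.02] q5 -0.33
```

arm_command([
  [[0, 0, 0], [0, 0, 0], 0.53],
  [[0, 0, 0], [0, 0, 0], 0.58],
  [[0, 0, 0], [0, 0, 0], 0.7],
  [[0, 0, 0], [0, 0, 0], 0.8],
  [[0, 0, 0], [0, 0, 0], 0.85],
])

```text
t: 8.75
tool_pos: [0.5768, -0.1908, 0.0427]
tool_rot: [-1.152, 1.292, -1.293]
contact_force: [0.9, -0.0, -0.5]
opening: 0.0722
```

arm_command([
  [[0, -0.01, 0], [0, 0, 0], 0.9],
  [[0, -0.04, 0], [0, 0, 0], 0.95],
  [[0, -0.08, 0], [0, 0, 0], 0.95],
  [[0, -0.12, 0], [0, 0, 0], 0.95],
  [[0, -0.16, 0], [0, 0, 0], 0.95],
])

```text
t: 9.25
tool_pos: [0.5765, -0.1908, 0.2051]
tool_rot: [-1.152, 1.291, -1.294]
contact_force: [-0.1, -0.9, 0.3]
opening: 0.0811
```

```bash
python3 snap.py 6 wrist top scene;  python3 plan.py .5759 -.1912 .2 -6.6; python3 -c "
from h import *
crop(load('top6'),140,240,90,140,5,'pics/t6c.png')
crop(load('scene6'),130,120,100,150,5,'pics/s6c.png')"
```

```text
t 9.4 pos [ 0.5789 -0.1919  0.2084] toolz [ 0.993 -0.114  0.01 ] tooly [ 0.01  -0.004 -1.   ] open 0.0811 F [ 0.13  0.34 -0.47] tau [-0.02 -0.02 -0.04]
shift [-0.0004  0.0084 -0.0031] turn [-0.57  0.06  0.14] q5 -0.33
```

View pics/wrist6.png

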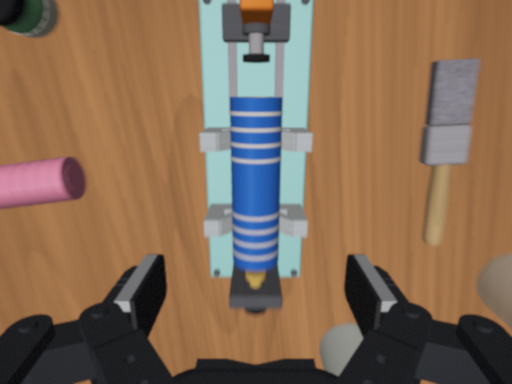

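View pics/s6c.png

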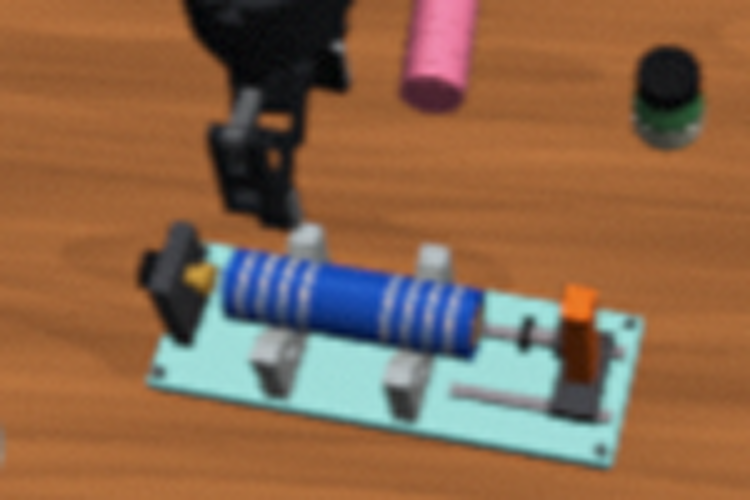

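arm_command([
  [[-0.03, 0, -0.003], [-0.5, 0, 0], 0.95],
  [[-0.06, 0, -0.003], [-0.5, 0, 0], 0.95],
  [[-0.06, 0, -0.003], [-0.5, 0, 0], 0.95],
])

```text
t: 9.7
tool_pos: [0.5823, -0.1291, 0.207]
tool_rot: [-1.156, 1.291, -1.291]
contact_force: [0.0, -1.0, -0.4]
opening: 0.0814
```

```bash
python3 snap.py 7 wrist;  python3 plan.py .592 -.053 .2 -6.6
```

```text
t 9.75 pos [ 0.5822 -0.1305  0.207 ] toolz [ 0.994 -0.112 -0.001] tooly [-0.001 -0.002 -1.   ] open 0.0811 F [-0.5  -0.41 -1.13] tau [ 0.01 -0.01  0.01]
shift [-0.0781  0.0068  0.0011] turn [0.05 0.2  0.12] q5 -0.23
```

View pics/wrist7.png

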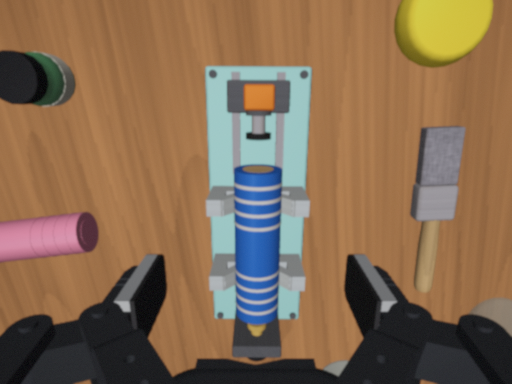

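```bash
python3 -c "
from h import *
crop(load('wrist7'),70,200,90,110,7,'pics/w7c.png')
crop(load('wrist7'),300,215,65,90,8,'pics/w7d.png')
"
```

```text
(no output)
```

View pics/w7c.png

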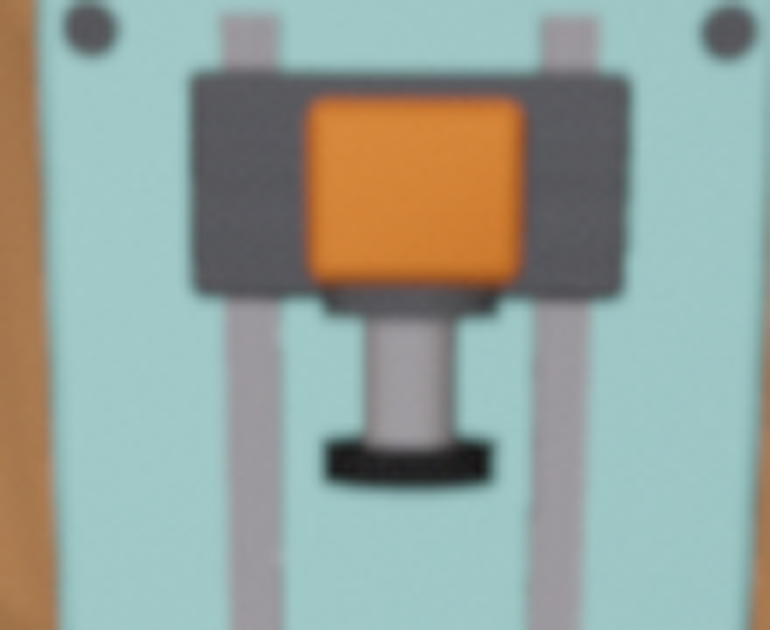

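View pics/w7d.png

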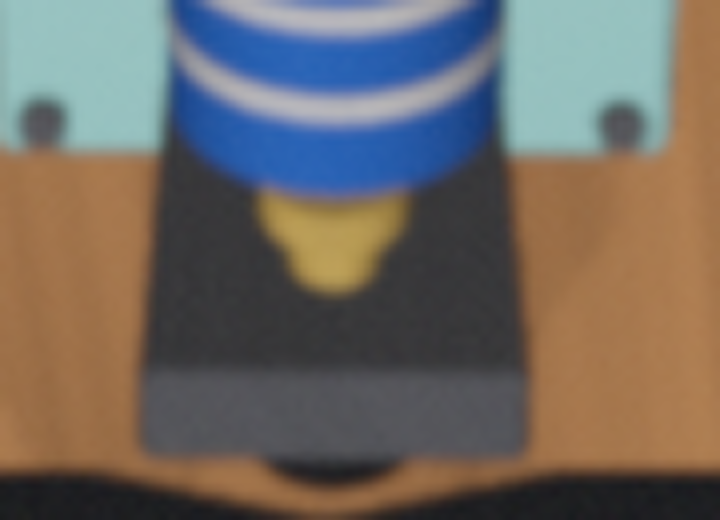

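```bash
python3 -c "
from h import *
p=load('wrist7')
o=np.array([.5764,-.1912]);y=np.array([.1148,.9934])
def f(n,r,c,z):
    X=topl(p,r,c,z);d=X[:2]-o;print(n,np.round(X,4),'x',round(d[0]*y[1]-d[1]*y[0],4),'y',round(d@y,4))
f('post',96.7,258.8,.11)
f('post edge far',70+97/7-.4,258.8,.11);f('post edge near',70+283/7-.4,258.8,.11)
f('tip face',70+484/7-.4,258.5,.072);f('tip face',70+484/7-.4,258.5,.06)
f('rings in',0,0,.082)
"
```

```text
post [ 0.5928 -0.0552  0.11  ] x 0.0007 y 0.137
post edge far [ 0.5938 -0.0465  0.11  ] x 0.0006 y 0.1458
post edge near [ 0.5919 -0.0643  0.11  ] x 0.0008 y 0.1279
tip face [ 0.5893 -0.0894  0.072 ] x 0.0011 y 0.1026
tip face [ 0.5892 -0.091   0.06  ] x 0.0013 y 0.101
rings in [0.4139 0.0318 0.082 ] x -0.187 y 0.2028
```

```bash
python3 plan.py .5928 -.0552 .2 -6.6
```

```text
t 9.75 pos [ 0.5822 -0.1305  0.207 ] toolz [ 0.994 -0.112 -0.001] tooly [-0.001 -0.002 -1.   ] open 0.0811 F [-0.5  -0.41 -1.13] tau [ 0.01 -0.01  0.01]
shift [-0.076   0.0068  0.0022] turn [0.05 0.2  0.12] q5 -0.23
```

arm_command([
  [[-0.035, 0, 0.001], [0, 0.1, 0.1], 0.8],
  [[-0.076, 0, 0.002], [0, 0.1, 0.1], 0.7],
  [[-0.076, 0.03, 0.002], [0, 0.1, 0.1], 0.7],
  [[-0.076, 0.06, 0.002], [0, 0.1, 0.1], 0.7],
  [[-0.076, 0.06, 0.002], [0, 0.1, 0.1], 0.7],
])

```text
t: 10.25
tool_pos: [0.5887, -0.055, 0.1406]
tool_rot: [-1.161, 1.302, -1.286]
contact_force: [-0.3, 0.2, -0.9]
opening: 0.0597
```

```bash
python3 plan.py .5928 -.0552 .073 -6.6
```

```text
t 10.25 pos [ 0.5887 -0.055   0.1406] toolz [ 0.993 -0.113 -0.012] tooly [-0.012  0.002 -1.   ] open 0.0597 F [-0.34  0.19 -0.94] tau [ 0.    0.06 -0.03]
shift [-0.0002  0.0676  0.0049] turn [ 0.69  0.09 -0.02] q5 -0.1
```

arm_command([
  [[0, 0.02, 0.004], [0.6, 0, 0], 0.7],
  [[0, 0.04, 0.005], [0.6, 0, 0], 0.7],
  [[0, 0.058, 0.005], [0.6, 0, 0], 0.7],
  [[0, 0.066, 0.005], [0.6, 0, 0], 0.7],
  [[0, 0.066, 0.005], [0.6, 0, 0], 0.7],
])

```text
t: 10.75
tool_pos: [0.5922, -0.056, 0.0739]
tool_rot: [-1.155, 1.296, -1.291]
contact_force: [-0.8, -0.2, -0.7]
opening: 0.0599
```

```bash
python3 plan.py .5928 -.0552 .073 -6.6; python3 snap.py 8 wrist scene
```

```text
t 10.75 pos [ 0.5922 -0.056   0.0739] toolz [ 0.993 -0.114 -0.004] tooly [-0.004  0.001 -1.   ] open 0.0599 F [-0.76 -0.15 -0.72] tau [0.02 0.   0.  ]
shift [-0.0008  0.0009  0.0005] turn [ 0.21  0.04 -0.02] q5 -0.1
```

View pics/wrist8.png

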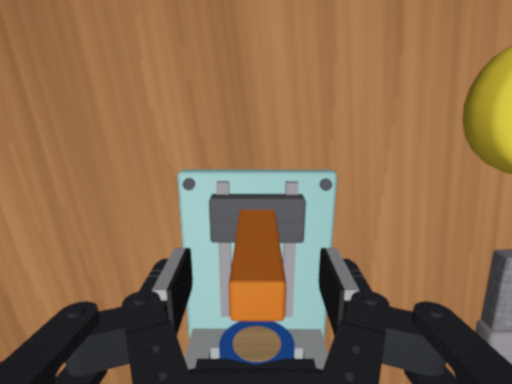

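arm_command([
  [[-0.0005, 0.0005, 0.0005], [0, 0, 0], 0.4],
  [[-0.0005, 0.0005, 0.0005], [0, 0, 0], 0.3],
  [[-0.0005, 0.0005, 0.0005], [0, 0, 0], 0.2],
  [[-0.0005, 0.0005, 0.0005], [0, 0, 0], 0.1],
  [[-0.0005, 0.0005, 0.0005], [0, 0, 0], 0.1],
], force=40)

```text
t: 11.35
tool_pos: [0.593, -0.0555, 0.0766]
tool_rot: [-1.156, 1.295, -1.291]
contact_force: [-8.2, 0.0, 7.8]
opening: 0.0218
```

```bash
python3 plan.py .5928 -.0552 .073 -6.6
```

```text
t 11.35 pos [ 0.593  -0.0555  0.0766] toolz [ 0.994 -0.114 -0.004] tooly [-0.004  0.    -1.   ] open 0.0218 F [-8.18  0.01  7.77] tau [ 0.1   1.21 -0.05]
shift [-0.0003  0.0036 -0.0002] turn [0.21 0.07 0.01] q5 -0.1
```

arm_command([
  [[0.001, 0, 0], [0, 0, 0], 0.1],
  [[0.003, 0, 0], [0, 0, 0], 0.1],
  [[0.006, 0, 0], [0, 0, 0], 0.1],
  [[0.009, 0, 0], [0, 0, 0], 0.1],
  [[0.012, 0, 0], [0, 0, 0], 0.1],
])

```text
t: 11.85
tool_pos: [0.5918, -0.0646, 0.0766]
tool_rot: [-1.152, 1.297, -1.287]
contact_force: [0.5, 9.6, 0.6]
opening: 0.0212
```

```bash
cat > st.py <<'E'
from h import *
from station import ctrl
o=ctrl.get_obs();y=np.array([.1148,.9934]);F=np.array(o["contact_force"])
print("t",round(o["t"],2),"y",round((np.array(o["tool_pos"])[:2]-[.5764,-.1912])@y,4),"z",round(o["tool_pos"][2],4),"Fy",round(F[:2]@y,2),"F",np.round(F,1),"tau",np.round(o["wrist_torque"],2),"dq",np.abs(o["dq"]).max().round(3))
E
python3 st.py
```

```text
t 11.85 y 0.1275 z 0.0766 Fy 9.62 F [0.5 9.6 0.6] tau [ 1.29 -0.2  -0.09] dq 0.049
```

arm_command([
  [[0.005, 0, 0], [0, 0, 0], 0.1],
  [[0.008, 0, 0], [0, 0, 0], 0.1],
  [[0.011, 0, 0], [0, 0, 0], 0.1],
  [[0.013, 0, 0], [0, 0, 0], 0.1],
  [[0.014, 0, 0], [0, 0, 0], 0.1],
])

```text
t: 12.35
tool_pos: [0.5905, -0.0759, 0.0767]
tool_rot: [-1.148, 1.299, -1.283]
contact_force: [1.1, 9.9, 0.4]
opening: 0.0215
```

```bash
python3 st.py
```

```text
t 12.35 y 0.1161 z 0.0767 Fy 10.01 F [1.1 9.9 0.4] tau [ 1.15 -0.17 -0.19] dq 0.015
```

arm_command([
  [[0.003, 0, 0], [0, 0, 0], 0.1],
  [[0.004, 0, 0], [0, 0, 0], 0.1],
  [[0.005, 0, 0], [0, 0, 0], 0.1],
  [[0.006, 0, 0], [0, 0, 0], 0.1],
  [[0.007, 0, 0], [0, 0, 0], 0.1],
])

```text
t: 12.85
tool_pos: [0.59, -0.0802, 0.0767]
tool_rot: [-1.144, 1.301, -1.28]
contact_force: [1.7, 10.9, -0.5]
opening: 0.0213
```

```bash
python3 st.py
```

```text
t 12.85 y 0.1119 z 0.0767 Fy 10.99 F [ 1.7 10.9 -0.5] tau [ 1.1  -0.17 -0.13] dq 0.016
```

arm_command([
  [[0.003, 0, 0], [0, 0, 0], 0.1],
  [[0.004, 0, 0], [0, 0, 0], 0.1],
  [[0.005, 0, 0], [0, 0, 0], 0.1],
  [[0.006, 0, 0], [0, 0, 0], 0.1],
  [[0.007, 0, 0], [0, 0, 0], 0.1],
])

```text
t: 13.35
tool_pos: [0.5896, -0.0842, 0.0767]
tool_rot: [-1.14, 1.303, -1.276]
contact_force: [0.6, 11.1, 1.7]
opening: 0.0214
```

```bash
python3 st.py; python3 snap.py 9 scene top; python3 -c "
from h import *
crop(load('scene9'),160,130,70,130,6,'pics/s9c.png')"
```

```text
t 13.35 y 0.1078 z 0.0767 Fy 11.09 F [ 0.6 11.1  1.7] tau [ 1.21 -0.2  -0.1 ] dq 0.018
```

View pics/s9c.png

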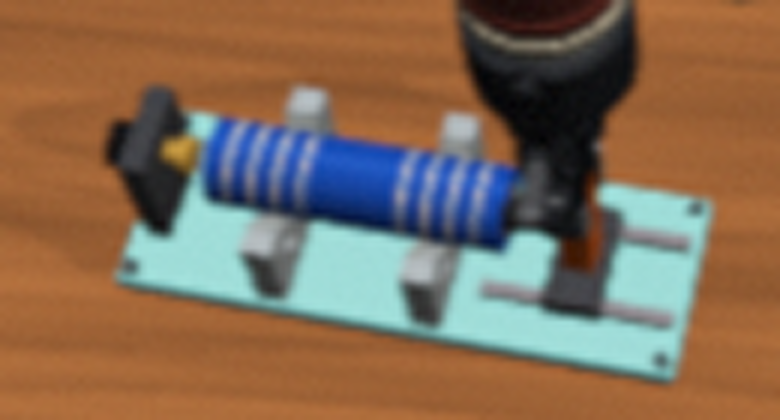

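```bash
python3 plan.py .5928 -.0552 .073 -6.6; python3 snap.py 10 wrist
```

```text
t 13.45 pos [ 0.5895 -0.0843  0.0767] toolz [ 0.994 -0.113 -0.003] tooly [-0.001  0.02  -1.   ] open 0.0214 F [ 0.4  10.62  0.46] tau [ 1.16 -0.22 -0.11]
shift [-0.0292  0.0043 -0.    ] turn [ 0.18  0.13 -1.14] q5 -0.17
```

View pics/wrist10.png

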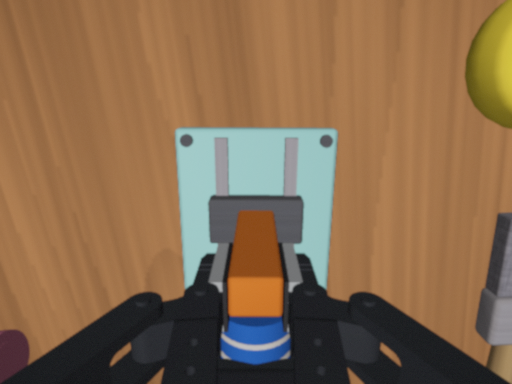

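arm_command([
  [[0.003, 0, 0], [0, 0, -0.2], 0.1],
  [[0.004, 0, 0], [0, 0, -0.4], 0.1],
  [[0.005, 0, 0], [0, 0, -0.5], 0.1],
  [[0.006, 0, 0], [0, 0, -0.6], 0.1],
  [[0.007, 0, 0], [0, 0, -0.6], 0.1],
])

```text
t: 14.0
tool_pos: [0.5891, -0.088, 0.0766]
tool_rot: [-1.144, 1.301, -1.279]
contact_force: [0.9, 11.9, 0.6]
opening: 0.0216
```

```bash
python3 st.py;python3 plan.py .5928 -.0552 .073 -6.6|tail -1
```

```text
t 14.0 y 0.104 z 0.0766 Fy 11.97 F [ 0.9 11.9  0.6] tau [ 1.6  -0.25 -0.06] dq 0.018
shift [-0.033   0.0042 -0.    ] turn [ 0.18  0.15 -0.88] q5 -0.17
```

arm_command([
  [[0.0025, 0, 0], [0, 0, -0.4], 0.1],
  [[0.003, 0, 0], [0, 0, -0.4], 0.1],
  [[0.0035, 0, 0], [0, 0, -0.4], 0.1],
  [[0.004, 0, 0], [0, 0, -0.4], 0.1],
  [[0.0045, 0, 0], [0, 0, -0.4], 0.1],
])

```text
t: 14.5
tool_pos: [0.589, -0.0893, 0.0767]
tool_rot: [-1.145, 1.3, -1.279]
contact_force: [1.0, 10.7, -0.3]
opening: 0.0213
```

```bash
python3 st.py;python3 plan.py .5928 -.0552 .073 -6.6|tail -1;python3 snap.py 11 scene top; python3 -c "
from h import *
crop(load('scene11'),160,130,70,130,6,'pics/s11c.png')"
```

```text
t 14.5 y 0.1027 z 0.0767 Fy 10.78 F [ 1.  10.7 -0.3] tau [ 1.69 -0.28 -0.06] dq 0.009
shift [-0.0342  0.0042  0.    ] turn [ 0.17  0.16 -0.84] q5 -0.17
```

View pics/s11c.png

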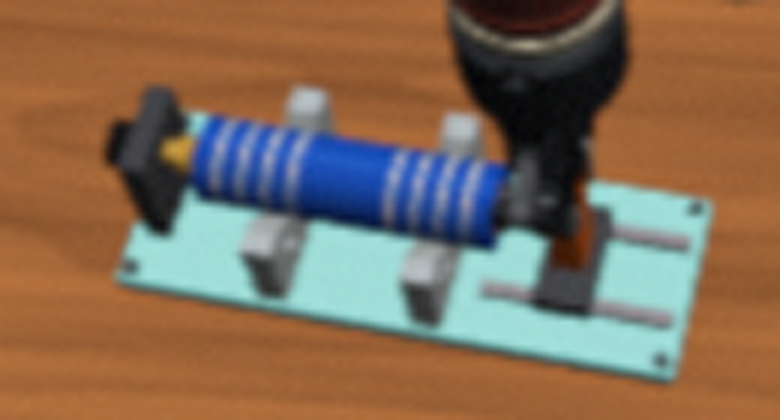

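arm_command([
  [[0.003, 0, 0], [0, 0, -0.2], 0.1],
  [[0.0035, 0, 0], [0, 0, -0.2], 0.1],
  [[0.004, 0, 0], [0, 0, -0.2], 0.1],
  [[0.0045, 0, 0], [0, 0, -0.2], 0.1],
  [[0.0045, 0, 0], [0, 0, -0.2], 0.1],
])

```text
t: 15.1
tool_pos: [0.5888, -0.0907, 0.0767]
tool_rot: [-1.143, 1.301, -1.278]
contact_force: [0.6, 10.7, -0.3]
opening: 0.0212
```

```bash
python3 st.py
```

```text
t 15.1 y 0.1012 z 0.0767 Fy 10.72 F [ 0.6 10.7 -0.3] tau [ 1.44 -0.21 -0.07] dq 0.003
```

arm_command([
  [[0.003, 0, 0], [0, 0, -0.2], 0.1],
  [[0.0035, 0, 0], [0, 0, -0.2], 0.1],
  [[0.004, 0, 0], [0, 0, -0.2], 0.1],
  [[0.004, 0, 0], [0, 0, -0.2], 0.1],
])

```text
t: 15.5
tool_pos: [0.5887, -0.0917, 0.0767]
tool_rot: [-1.141, 1.301, -1.276]
contact_force: [0.4, 10.4, 0.5]
opening: 0.0214
```

```bash
python3 st.py
```

```text
t 15.5 y 0.1002 z 0.0767 Fy 10.38 F [ 0.4 10.4  0.5] tau [ 1.33 -0.14 -0.06] dq 0.002
```

arm_command([
  [[0.003, 0, 0], [0, 0, -0.2], 0.1],
  [[0.0035, 0, 0], [0, 0, -0.2], 0.1],
  [[0.004, 0, 0], [0, 0, -0.2], 0.1],
  [[0.004, 0, 0], [0, 0, -0.2], 0.1],
])

```text
t: 15.9
tool_pos: [0.5885, -0.0927, 0.0767]
tool_rot: [-1.14, 1.302, -1.274]
contact_force: [1.2, 11.2, 0.7]
opening: 0.0214
```

```bash
python3 st.py;python3 snap.py 12 scene; python3 -c "
from h import *
crop(load('scene12'),165,140,45,75,10,'pics/s12c.png')"
```

```text
t 15.9 y 0.0992 z 0.0767 Fy 11.26 F [ 1.2 11.2  0.7] tau [ 1.26 -0.22 -0.13] dq 0.002
```

View pics/s12c.png

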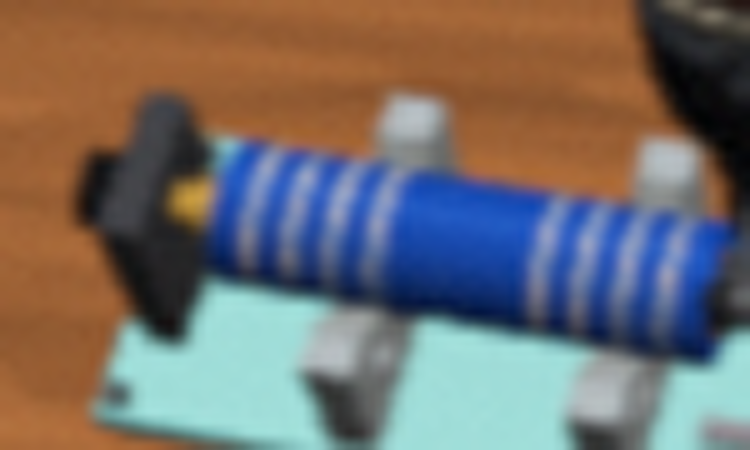

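```bash
cat > st.py <<'E'
from h import *
from station import ctrl
from scipy.spatial.transform import Rotation as R
o=ctrl.get_obs();y=np.array([.1148,.9934]);F=np.array(o["contact_force"]);r=R.from_rotvec(o["tool_rot"])
g=np.array(o["tool_pos"])-.019*r.apply([0,1,0])
print("t",round(o["t"],2),"yg",round((g[:2]-[.5764,-.1912])@y,4),"z",round(o["tool_pos"][2],4),"Fy",round(F[:2]@y,2),"F",np.round(F,1),"tau",np.round(o["wrist_torque"],2),"tilt",np.degrees(r.apply([0,1,0])[1]).round(2))
E
python3 st.py
```

```text
t 15.95 yg 0.0989 z 0.0766 Fy 11.19 F [-0.2 11.3  0.6] tau [ 1.22 -0.18 -0.12] tilt 1.19
```

arm_command([
  [[0.003, 0, 0], [0, 0, -0.2], 0.1],
  [[0.0035, 0, 0], [0, 0, -0.2], 0.1],
  [[0.004, 0, 0], [0, 0, -0.2], 0.1],
  [[0.004, 0, 0], [0, 0, -0.2], 0.1],
])

```text
t: 16.35
tool_pos: [0.5884, -0.0937, 0.0767]
tool_rot: [-1.139, 1.302, -1.273]
contact_force: [0.7, 11.3, 0.0]
opening: 0.0214
```

```bash
python3 st.py
```

```text
t 16.35 yg 0.0978 z 0.0767 Fy 11.26 F [ 0.7 11.3  0. ] tau [ 1.27 -0.14 -0.2 ] tilt 1.3
```

arm_command([
  [[0.003, 0, 0], [0, 0, -0.2], 0.1],
  [[0.0035, 0, 0], [0, 0, -0.2], 0.1],
  [[0.004, 0, 0], [0, 0, -0.2], 0.1],
  [[0.004, 0, 0], [0, 0, -0.2], 0.1],
])

```text
t: 16.75
tool_pos: [0.5883, -0.0947, 0.0767]
tool_rot: [-1.137, 1.303, -1.271]
contact_force: [1.4, 11.2, 0.3]
opening: 0.0213
```

```bash
python3 st.py
```

```text
t 16.75 yg 0.0968 z 0.0767 Fy 11.28 F [ 1.4 11.2  0.3] tau [ 1.13 -0.18 -0.13] tilt 1.4
```

arm_command([
  [[0.003, 0, 0], [0, 0, -0.2], 0.1],
  [[0.0035, 0, 0], [0, 0, -0.2], 0.1],
  [[0.004, 0, 0], [0, 0, -0.2], 0.1],
  [[0.004, 0, 0], [0, 0, -0.2], 0.1],
])

```text
t: 17.15
tool_pos: [0.5882, -0.0957, 0.0767]
tool_rot: [-1.136, 1.303, -1.27]
contact_force: [1.0, 10.9, 0.0]
opening: 0.0217
```

```bash
python3 st.py
```

```text
t 17.15 yg 0.0957 z 0.0767 Fy 10.93 F [ 1.  10.9  0. ] tau [ 1.2  -0.18 -0.13] tilt 1.51
```

arm_command([
  [[0.003, 0, 0], [0, 0, -0.2], 0.1],
  [[0.0035, 0, 0], [0, 0, -0.2], 0.1],
  [[0.004, 0, 0], [0, 0, -0.2], 0.1],
  [[0.004, 0, 0], [0, 0, -0.2], 0.1],
])

```text
t: 17.55
tool_pos: [0.5881, -0.0964, 0.0767]
tool_rot: [-1.134, 1.304, -1.268]
contact_force: [0.6, 11.7, 0.4]
opening: 0.0212
```

```bash
python3 st.py;python3 snap.py 13 scene; python3 -c "
from h import *
crop(load('scene13'),165,140,45,75,10,'pics/s13c.png')"
```

```text
t 17.55 yg 0.0949 z 0.0767 Fy 11.69 F [ 0.6 11.7  0.4] tau [ 1.38 -0.24 -0.11] tilt 1.65
```

View pics/s13c.png

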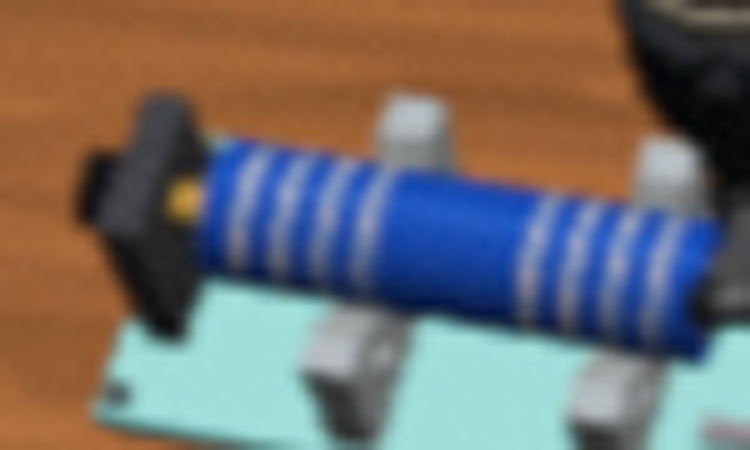

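arm_command([
  [[0.003, 0, 0], [0, 0, -0.2], 0.1],
  [[0.0035, 0, 0], [0, 0, -0.2], 0.1],
  [[0.004, 0, 0], [0, 0, -0.2], 0.1],
  [[0.004, 0, 0], [0, 0, -0.2], 0.1],
])

```text
t: 18.0
tool_pos: [0.5881, -0.0969, 0.0767]
tool_rot: [-1.132, 1.305, -1.266]
contact_force: [1.1, 12.8, 0.1]
opening: 0.0212
```

```bash
python3 st.py;python3 snap.py 14 scene; python3 st.py
```

```text
t 18.0 yg 0.0944 z 0.0767 Fy 12.84 F [ 1.1 12.8  0.1] tau [ 1.56 -0.19 -0.1 ] tilt 1.82
t 18.05 yg 0.0944 z 0.0767 Fy 13.06 F [ 1.3 13.   1. ] tau [ 1.53 -0.19 -0.13] tilt 1.82
```

arm_command([
  [[0.003, 0, 0], [0, 0, -0.2], 0.1],
  [[0.0038, 0, 0], [0, 0, -0.2], 0.1],
  [[0.0042, 0, 0], [0, 0, -0.2], 0.1],
  [[0.0042, 0, 0], [0, 0, -0.2], 0.1],
])

```text
t: 18.45
tool_pos: [0.588, -0.0973, 0.0766]
tool_rot: [-1.129, 1.307, -1.263]
contact_force: [1.1, 13.2, 1.1]
opening: 0.0212
```

```bash
python3 st.py;python3 snap.py 15 scene;python3 st.py; python3 -c "
from h import *
crop(load('scene15'),165,140,45,75,10,'pics/s15c.png')"
```

```text
t 18.45 yg 0.0939 z 0.0766 Fy 13.24 F [ 1.1 13.2  1.1] tau [ 1.61 -0.32 -0.2 ] tilt 2.02
t 18.5 yg 0.0939 z 0.0766 Fy 13.32 F [ 1.8 13.2  1. ] tau [ 1.57 -0.22 -0.15] tilt 2.01
```

View pics/s15c.png

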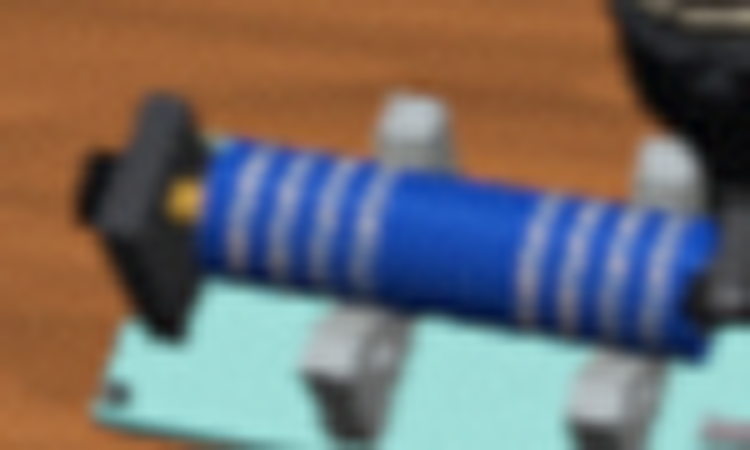

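arm_command([
  [[0.003, 0, 0], [0, 0, -0.1], 0.1],
  [[0.004, 0, 0], [0, 0, -0.1], 0.1],
  [[0.0044, 0, 0], [0, 0, -0.1], 0.1],
  [[0.0044, 0, 0], [0, 0, -0.1], 0.1],
])

```text
t: 18.9
tool_pos: [0.588, -0.0978, 0.0767]
tool_rot: [-1.125, 1.309, -1.259]
contact_force: [2.0, 13.6, 0.7]
opening: 0.0215
```

```bash
python3 st.py;python3 snap.py 16 scene;python3 st.py
```

```text
t 18.9 yg 0.0934 z 0.0767 Fy 13.76 F [ 2.  13.6  0.7] tau [ 1.73 -0.23 -0.22] tilt 2.33
t 18.95 yg 0.0934 z 0.0767 Fy 14.32 F [ 0.5 14.4  1.4] tau [ 1.74 -0.21 -0.11] tilt 2.33
```

arm_command([
  [[0.001, 0, 0], [0, 0, 0], 0.1],
  [[0.0, 0, 0], [0, 0, 0], 0.1],
  [[0, 0, 0], [0, 0, 0], 0.1],
], force=20)

```text
t: 19.25
tool_pos: [0.588, -0.0977, 0.0767]
tool_rot: [-1.125, 1.309, -1.259]
contact_force: [-0.2, 2.5, -0.1]
opening: 0.0214
```

```bash
python3 st.py
```

```text
t 19.25 yg 0.0935 z 0.0767 Fy 2.48 F [-0.2  2.5 -0.1] tau [-0.08 -0.05 -0.21] tilt 2.33
```

Position held with the arm unloaded; now opening.

arm_command([
  [[0, 0, 0], [0, 0, 0], 0.35],
  [[0, 0, 0], [0, 0, 0], 0.5],
  [[0, 0, 0], [0, 0, 0], 0.6],
  [[0, 0, 0], [0, 0, 0], 0.7],
  [[0, 0, 0], [0, 0, 0], 0.7],
])

```text
t: 19.75
tool_pos: [0.588, -0.0979, 0.0768]
tool_rot: [-1.125, 1.309, -1.259]
contact_force: [-0.7, -0.4, -0.5]
opening: 0.0599
```

arm_command([
  [[0, -0.02, 0], [0, 0, 0], 0.7],
  [[0, -0.05, 0], [0, 0, -0.6], 0.7],
  [[0, -0.085, 0], [0, 0, -1.2], 0.7],
  [[0, -0.12, 0], [0, 0, -1.8], 0.7],
  [[0, -0.13, 0], [0, 0, -2.3], 0.7],
])

```text
t: 20.25
tool_pos: [0.59, -0.1039, 0.2121]
tool_rot: [-1.152, 1.285, -1.294]
contact_force: [1.0, 0.5, -0.2]
opening: 0.0598
```

```bash
python3 plan.py .582 -.1305 .207 -6.6
```

```text
t 20.25 pos [ 0.59   -0.1039  0.2121] toolz [ 0.994 -0.11   0.006] tooly [ 0.006 -0.002 -1.   ] open 0.0598 F [ 1.03  0.49 -0.15] tau [-0.02 -0.07 -0.02]
shift [ 0.0273  0.0051 -0.0051] turn [-0.34  0.28  0.09] q5 -0.19
```

arm_command([
  [[0.015, 0, -0.003], [0, 0, 0], 0.9],
  [[0.027, 0.005, -0.005], [-0.3, 0.3, 0], 0.95],
  [[0.027, 0.005, -0.005], [-0.3, 0.3, 0], 0.95],
  [[0.027, 0.005, -0.005], [-0.3, 0.3, 0], 0.95],
])

```text
t: 20.65
tool_pos: [0.5807, -0.1305, 0.2043]
tool_rot: [-1.154, 1.298, -1.293]
contact_force: [-0.5, 0.3, -0.5]
opening: 0.0811
```

```bash
python3 snap.py 17 wrist scene top; python3 -c "
from h import *
p=load('wrist17');crop(p,75,200,120,110,5,'pics/w17c.png'); crop(p,300,215,65,90,8,'pics/w17d.png');crop(load('scene17'),160,130,70,130,6,'pics/s17c.png')"
```

```text
(no output)
```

View pics/w17c.png

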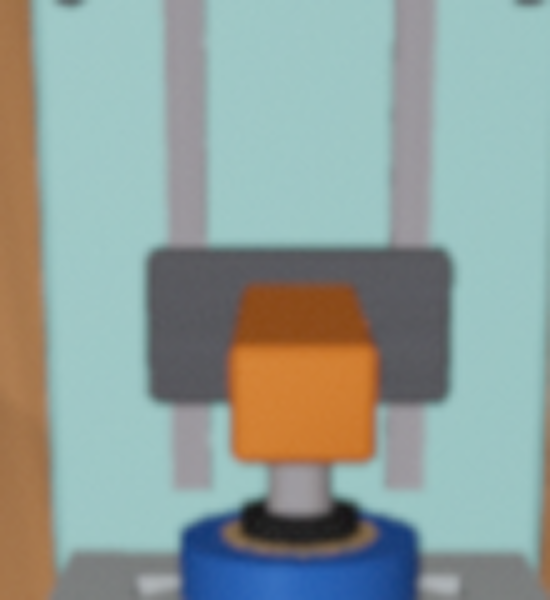

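View pics/w17d.png

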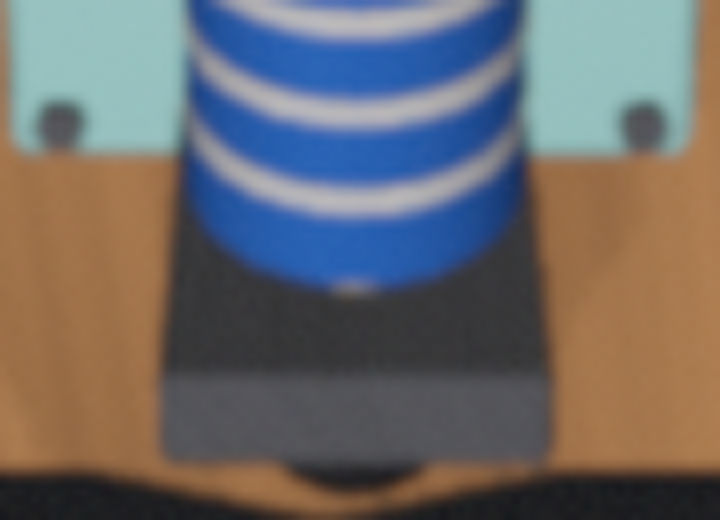

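View pics/s17c.png

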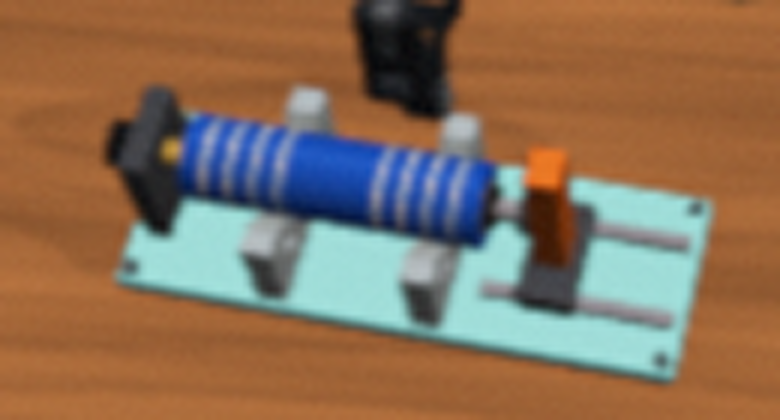

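View pics/top17.png

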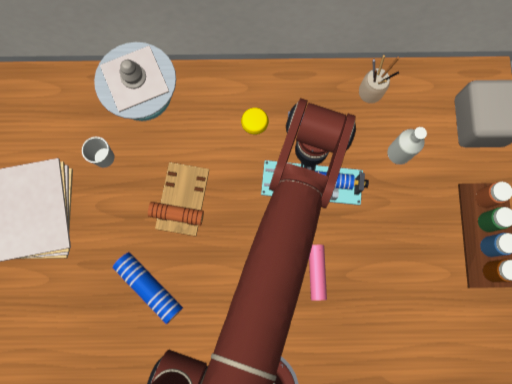

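```bash
python3 -c "
from h import *
o=np.array([.5764,-.1912]);y=np.array([.1148,.9934])
def f(p,r,c,z): X=topl(p,r,c,z); return (X[:2]-o)@y
a=load('wrist7');b=load('wrist17')
pa=f(a,70+190/7-.4,259,.11); da=f(a,70+440/7-.4,258.5,.07)
ra=70+440/7
pb=f(b,75+(345+462)/10-.4,260,.11); db=f(b,75+501/5-.4,260,.07)
print(pa,da,pa-da,pb,db,pb-db)
# roller end rim top z=.082 and opposite lower end
print('roller tail end', f(b,75+553/5-.4,260,.082))
crop(b,160,225,40,70,11,'pics/w17e.png')
crop(a,110,225,40,70,11,'pics/w7e.png')
"
```

```text
0.13693090696520313 0.10759661962033777 0.02933428734486536 0.09425725732468691 0.06984366348146757 0.02441359384321934
roller tail end 0.06374654188769766
```

View pics/w17e.png

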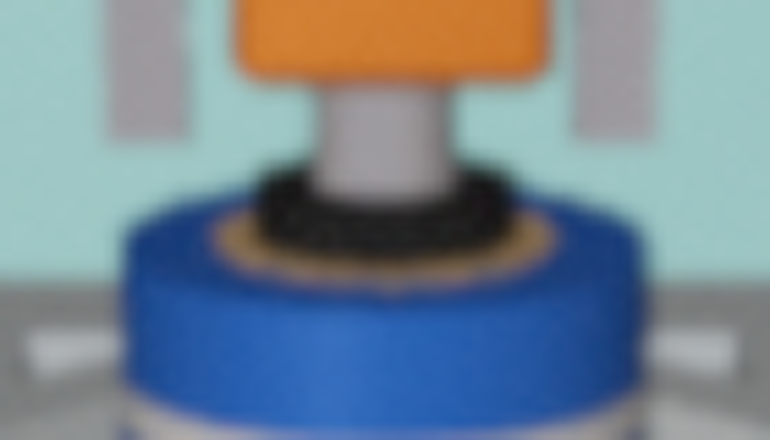

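View pics/w7e.png

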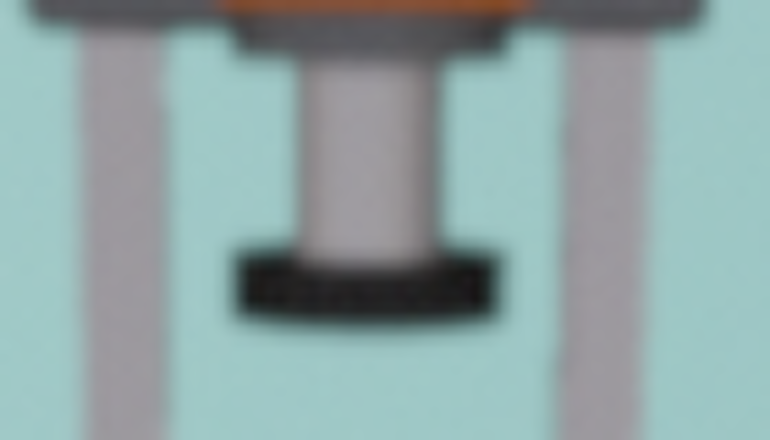

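```bash
python3 -c "
from h import *
o=np.array([.5764,-.1912]);y=np.array([.1148,.9934])
def f(p,r,c,z): X=topl(p,r,c,z); return (X[:2]-o)@y
a=load('wrist7');b=load('wrist17')
pa=f(a,96.7,259,.11); pb=f(b,75+(345+462)/10-.4,260,.11)
e=lambda p,r0,yy,z:f(p,r0+(yy+.5)/11-.5,260,z)
for z in(.066,.068): print('shaft',pa-e(a,110,265,z),pb-e(b,160,204,z))
for z in(.071,.072): print('face',pa-e(a,110,322,z),pb-e(b,160,255,z))
# post near edge vs same
na=f(a,70+283/7-.4,259,.11); nb=f(b,160+82/11-.4,260,.11)
print('near',na,nb, na-pa,nb-pb)
"
```

```text
shaft 0.03080906533277812 0.02838699980971364
shaft 0.030577268848603373 0.027880130853698892
face 0.034581610222097575 0.03130585868963688
face 0.034450178170592025 0.031037339074702533
near 0.12787642474681407 0.08545963261159377 -0.009083347361074301 -0.008797624713093144
```

```bash
python3 -c "
from station import ctrl
print(ctrl.get_obs()['t'],ctrl.finish_job())"
```

```text
the job is handed in; nothing more can be done
20.8 None
```

The job is handed in at t = 20.8 s. The blue roller lies in both V-blocks and has been let go. It is against the brass stop screw, with the tail tip pressed in about half-way.

**What I did:** I took the blue roller off the rack (the smaller of the two blue ones) and lowered it into the cradle until the contact load was about 4 N, then released it. I then pinched the orange post and slid the tail in at 30 mm/s at first. I slowed to about 10 mm/s before it met the roller and to a few mm/s at the stop. I stopped pushing at about 14 N, let the arm go slack, opened the gripper and lifted clear.

**Last checks:**
- **Tip compression by force:** 14 N less the roughly 10 N of tail friction measured before contact leaves about 4 N on the spring, or about 2.5 mm.
- **Tip compression by wrist images:** these gave 2.4 to 3.4 mm depending on which edge I measured. This is somewhat more than the force says on average, and the calibration is only good to about 2 mm. One further edge on the black disc gave nearly 5 mm. I set it aside because the changed viewing angle shows a different edge there.
- **Roller position:** in the pictures the roller stopped moving while the push force kept rising, so it is against the stop screw.
- **After release:** the tail stayed where I left it.
- **Rest of the bench:** in the last top picture the red roller, sponge, cup and bottle looked unmoved. The arm hid the jar and brush in that view, and I did not check them again.
- **Side effect:** the gripper tilted up to 2.3 degrees while pushing the tail. It let go cleanly.

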